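Close the tofu press and lock it with its R-clip

TASK

Swing the green arm of the empty tofu press down until it is fully closed, then lock it with the R-clip: push the clip's straight leg through the cross hole of the steel post, from the robot's side, until the bow springs over the post. The post is not exactly at its mark (it stands somewhere along a short adjusting slot), so feel for the hole with light pressure, never force the clip, let go of it when it is seated and do not disturb the cup, the tomato or the capsule.

Things in the scene. Friction and masses are not known exactly. Their poses are not given: they have to be found in the camera images.
- press: Tofu press fixed to the worktop: white base 120 x 250 mm, white mould 48 mm high, green arm above it along the press's y axis. Origin at worktop level under the press; x points away from the robot along the cross hole (the way in for the clip), y to the hinge end. The hinge axis is at y = +100 mm, 54 mm high; all of the press except the post and the open arm stays below 66 mm.
- press_arm (a joint): Angle of the green arm (rad): 0 = fully closed on its stop, larger = fork end swung up. A friction hinge: stays where it is left; about 4 N of downward push on the pad closes it. Closed, its top face is 60 mm above the worktop; arm 40 mm wide, from the hinge to 205 mm from it, the last 59 mm an open fork 22 mm wide round the post.
- press_pad (a point): Centre of the top of the black round pad (26 mm across) on the arm, 112 mm from the hinge towards the fork: push down here with closed fingers. It swings with the arm.
- press_hole (a point): Mark on the press at press y = -70 mm, 68 mm up; axes as press. The upright steel post, 18 mm across, top 84 mm up, is clamped in an adjusting slot: its axis stands anywhere within 13 mm either side of this mark along press y (exact in x and height); where is not tracked. The cross hole runs along press x through the post's axis at this height.
- clip: R-clip lying flat on the worktop. Origin under the centre of its red finger tab (26 x 16 x 12 mm in x, y, z; grip its two y faces, from above), x along the straight leg. The leg is a 4 mm round steel wire along the x axis, axis 2 mm above the underside, from the tab to x = 73 mm. The bow is a sprung 4 mm wire on the +y side of the leg, from the tab to x = 58 mm, y = 17 mm. 35-60 g.
- clip_bow (a joint): How far the bow is sprung open (rad), 0 = relaxed; 0.1 or so as it passes over the post, back to about 0 when seated. The push needed grows to some 2 to 6 N, then drops suddenly as the bow springs over.
- clip_tip (a point): Blunt end (bevelled by 0.6 mm) of the straight leg, 73 mm ahead of the tab's centre, on the leg's axis.
- clip_seat (a point): Point on the leg's axis 41 mm ahead of the tab's centre: the post's axis lies here when the bow is seated round the post. The bow meets the post when it is about 14 mm short of this and springs over 5 to 8 mm short; beyond it the push rises again.
- espresso_cup: Small white cup, 62 mm across, 52 mm high, standing to the left of the press; origin under its centre. Leave alone.
- tomato: Red tomato, 70 mm, beyond the clip; origin under it. Leave alone.
- capsule_red: Red coffee capsule, 37 mm across, 29 mm high, left of the press; origin under it. Leave alone.
- press_mouth (a point): Mark on the press 9 mm on the robot's side of press_hole (press x = -9 mm): level of the hole's near mouth, if the post stood on its mark. The hole is 6.6 mm high and 6.0 mm wide, with no lead-in to speak of. It lies just above the closed arm; a half-closed arm covers it.

How it is judged:
By the outcome, as a careful person would: the job done as asked, in the order asked, and still so for the second after the job is handed in, with the robot touching nothing.
It also fails if it takes over 64 s, if anything falls off the work surface, if the arm or the gripper's body presses on something with over 40 N, if the wrist force passes 120 N, or if a joint passes its speed limit or range.

ROBOT

A 7-joint arm with a two-finger parallel gripper is mounted at the origin on a cart in front of the work surface, level with it; the furniture and walls round the work are solid. World frame = base frame: x ahead of the robot, y to its left, z up, the work surface at z = 0. Lengths are in m, angles in rad, forces in N, time in s.
With the tool pointing down it reaches from about 0.35 to 0.9 m from the base axis. Payload 7.2 kg.
Tool frame: the origin (TCP) lies at the very end of the fingers, on their centre line; the grasp point (between the pads) lies 19 mm behind it; z points along the fingers, y is the line along which they close (so a half turn about z gives the same grasp; the last joint's range is limited). The gripper opens to 85 mm and grips with 20 to 120 N. Pads are 22 mm wide; open, the fingers measure 114 mm over their backs; the gripper's body (76 mm by 85 mm) begins 54 mm behind the grasp point. The pads swing forward as they close: fully open they stand 13 mm farther back than shut.
Start: joints at [-1.246, 0.411, -0.013, 1.596, 0.006, 1.134, -0.082], TCP at [0.239, 0.577, 0.231] pointing down, gripper open.
Joint ranges: [-2.95, 2.95], [-0.29, 1.99], [-1.47, 1.44], [0.14, 2.54], [-1.03, 4.17], [0.13, 1.85], [-2.86, 2.86]. Speed limits (rad/s): [2.39, 2.39, 3.01, 3.01, 3.14, 3.14, 3.14].

INTERFACE

Orientations are given as a 3x3 rotation matrix whose columns are the frame's x, y, z axes.
In Python, from cell import bot gives the robot as it stands. The module is installed in compiled form; this text tells all that it offers.
- The arm moves only by the shell command python3 -m creep 'ROWS'. ROWS is JSON, a list of rows, each a list of 5 numbers: the opening, from 0 (shut) to 1 (fully open), then the shift along the tool's x, y, z in units of 30 mm (1.0 is 30 mm), then the turn about the tool's z in rad. A call has 1 to 20 rows; each row is the pose to reach, as a shift and turn from the pose commanded when the call began, along the tool's axes at that moment; what a row does not reach only later rows make up. A row lasts 1/12 s, in which the tool goes at most 41.7 mm and 7.16 degrees, less where a joint would pass 70% of its speed; a pose out of reach is approached as far as the arm can. A call with a gripper value outside its range is refused whole. The fingers move at their own pace and stop on an object; the grip force is fixed at half the most. Time passes only in rows, so rows that repeat a pose let the fingers close. It gives the time, the measured TCP pose, the force, the opening and the grip force at its end, in the units of the state.
- bot.observe(): the state, without advancing time (a new reading comes with each control period).
- bot.camera(name): name is "scene" or "top"; returns (picture, depth): 420x560x3 uint8, blue, green, red; 420x560 float32, m along the optical axis (not along the pixel's ray), 0 where there is no reading.
- bot.calibration(name): a dict with "fx", "fy", "cx", "cy" (pixels), "view" (4x4, takes a point from world to camera coordinates). Camera axes: x right, y up, looking along -z (the intrinsics and any distortion apply to the point x, -y, -z); pixel columns grow to the right and rows downward; lengths in m; the calibration is good to about 2 mm. A picture is of the moment at which its call begins. calibration takes no time and is no camera call.
- bot.sign_off(): hands the job in; it is judged then, once.
The state is a dict: "time_s": time; "joint_pos": joint angles; "qvel": joint speeds; "joint_efforts": joint torques, N m; "eef_pos": TCP position; "tool_rot": TCP orientation; "contact_force": force on the tool from outside, world axes, zero at the start; "moment": the same for the moment, N m; "gripper_width": opening from 0.0 (shut) to 1.0 (fully open); "gripper_force": force on a finger pad.
Only numpy, scipy, OpenCV 4.12 (cv2) and the standard library are available. Lean on these libraries where they do the work, as an engineer would, in place of code of your own. Each camera call takes 0.05 s, during which the arm holds its last target. There are 200 camera calls.

## Working session

There is one attempt and no reset: what is moved stays moved. The work goes in short steps, Python scripts to look and compute and a shell command to move; the robot and the scene stay as the last step left them, time stands still between calls to the robot, and variables do not carry over. Pictures are saved under pics/ and viewed, at most 10 in all, crops included, and the job is handed in when it is done.

```bash
mkdir -p pics; python3 - <<'E'
from cell import bot
import cv2,numpy as np
s=bot.observe();print({k:np.round(v,3).tolist() for k,v in s.items()})
for n in("scene","top"):
    p,d=bot.camera(n);cv2.imwrite(f"pics/{n}0.png",p);np.save(f"pics/{n}0.npy",d)
    c=bot.calibration(n);print(n,c)
E
```

```text
{'time_s': 0.0, 'joint_pos': [-1.246, 0.412, -0.013, 1.597, 0.006, 1.134, -0.082], 'qvel': [0.001, -0.0, 0.002, 0.001, 0.001, -0.0, 0.001], 'joint_efforts': [0.0, -60.062, 0.682, -29.942, 0.014, 0.01, -0.0], 'eef_pos': [0.239, 0.577, 0.23], 'tool_rot': [[-0.924, 0.383, -0.001], [0.383, 0.924, -0.002], [-0.0, -0.002, -1.0]], 'contact_force': [0.035, -0.427, -0.307], 'moment': [0.036, -0.008, 0.017], 'gripper_force': 0.0, 'gripper_width': 0.998}
scene {'fx': 467.3513379847204, 'fy': 467.3513379847204, 'cx': 275.95957453830476, 'cy': 212.36617746000246, 'view': array([[ 0.88790385, -0.45963705,  0.01898791, -0.4611213 ],
       [ 0.29764534,  0.60546843,  0.738116  , -0.18976872],
       [-0.35076204, -0.64972437,  0.67440658, -1.027957  ],
       [ 0.        ,  0.        ,  0.        ,  1.        ]])}
top {'fx': 457.94613202710025, 'fy': 457.94613202710025, 'cx': 285.438140438419, 'cy': 205.72329697649974, 'view': array([[ 0.01987898, -0.99978737,  0.00548064, -0.03137973],
       [ 0.98141401,  0.02055958,  0.1907979 , -0.51233664],
       [-0.19087001,  0.00158591,  0.98161404, -1.25502451],
       [ 0.        ,  0.        ,  0.        ,  1.        ]])}
```

View pics/scene0.png

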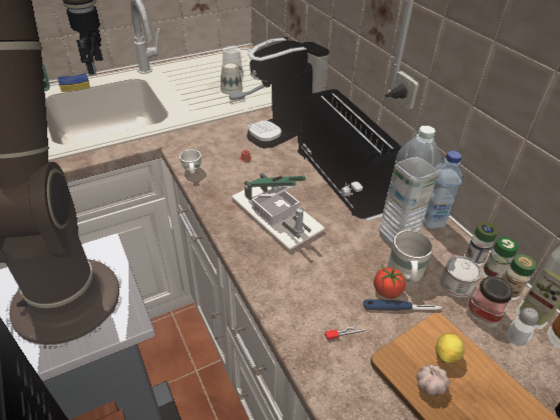

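View pics/top0.png

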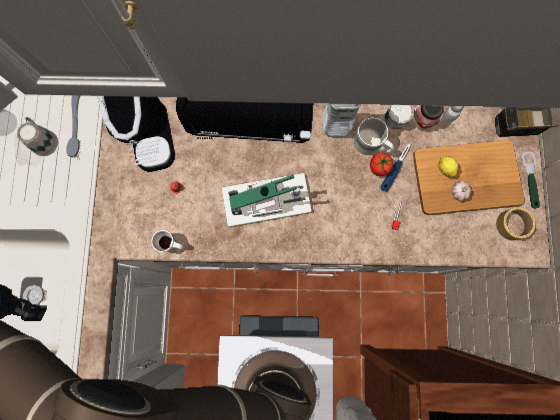

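The scene view shows the press at about (278,215), its post near (299,215) and the clip near (345,332). In the top view the press is near (267,200) and the clip near (397,217). Next I'll zoom in on both.

```bash
cat > h.py <<'E'
from cell import bot
import cv2,numpy as np
def ray(n,u,v):
    c=bot.calibration(n);V=c["view"];R=V[:3,:3]
    d=R.T@np.array([(u-c["cx"])/c["fx"],-(v-c["cy"])/c["fy"],-1.]);return -R.T@V[:3,3],d
def onz(n,u,v,z):
    o,d=ray(n,u,v);return o+d*(z-o[2])/d[2]
def proj(n,p):
    c=bot.calibration(n);q=c["view"][:3,:3]@np.asarray(p)+c["view"][:3,3]
    return np.array([c["cx"]+c["fx"]*q[0]/-q[2],c["cy"]-c["fy"]*q[1]/-q[2]])
def two(a,b):
    (o,d),(p,e)=ray("scene",*a),ray("top",*b)
    t=np.linalg.lstsq(np.c_[d,-e],p-o,rcond=None)[0];x,y=o+d*t[0],p+e*t[1];return (x+y)/2,np.linalg.norm(x-y)
def mask(im,lo,hi):return cv2.inRange(cv2.cvtColor(im,cv2.COLOR_BGR2HSV),np.array(lo),np.array(hi))
E
python3 - <<'E'
from h import *
s=cv2.imread("pics/scene0.png");t=cv2.imread("pics/top0.png")
f=lambda im,x,y,w,h,k:cv2.resize(im[y:y+h,x:x+w],None,fx=k,fy=k,interpolation=cv2.INTER_NEAREST)
# scene press 228..328,168..252 ; top press 215..335,165..230
a=f(s,226,168,100,84,4);b=f(t,218,165,100,84,4)
c=f(s,318,316,50,30,8);d=f(t,380,195,50,40,8)
top=np.hstack([a,b]);bot_=np.hstack([c,d[:240]])
cv2.imwrite("pics/crop.png",np.vstack([top,bot_]))
E
```

```text
(no output)
```

View pics/crop.png

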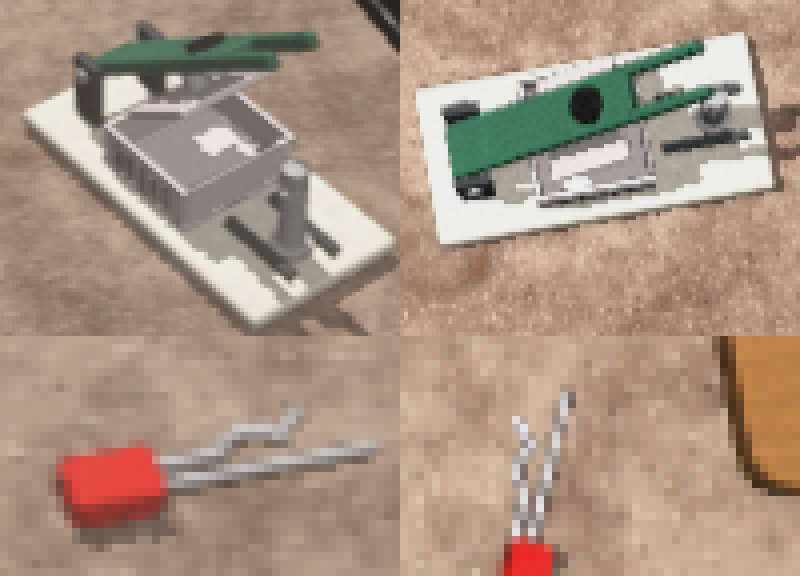

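The crops show the base as a white quad in both views. The arm is open about 20–30°. The post is free-standing, with its top near scene (299.5,209) and top-view (295.5,190). The clip's leg points up in the top image with the bow on the left (+y), so it lies flat the right way up.

```bash
python3 - <<'E'
from h import *
s=cv2.imread("pics/scene0.png");t=cv2.imread("pics/top0.png");ds=np.load("pics/scene0.npy");dt=np.load("pics/top0.npy")
def z3(n,d,u,v):
    o,r=ray(n,u,v);return o+r*d[int(round(v)),int(round(u))]
np.set_printoptions(precision=4,suppress=True)
print("base pts",z3("scene",ds,290,240),z3("top",dt,226,190),z3("top",dt,300,210), "table",z3("scene",ds,240,240),z3("top",dt,250,240))
print("posttop depth",z3("scene",ds,299.5,209.5),z3("top",dt,296,191))
print("pad",z3("top",dt,218+(586-400)/4,165+104/4))
# base quad
def quad(n,im,x,y,w,h):
    m=np.zeros(im.shape[:2],np.uint8);hsv=cv2.cvtColor(im,cv2.COLOR_BGR2HSV)
    m[y:y+h,x:x+w]=cv2.inRange(hsv,np.array([0,0,185]),np.array([180,45,255]))[y:y+h,x:x+w]
    m=cv2.morphologyEx(m,cv2.MORPH_OPEN,np.ones((2,2)))
    c=max(cv2.findContours(m,cv2.RETR_EXTERNAL,cv2.CHAIN_APPROX_NONE)[0],key=cv2.contourArea)
    hu=cv2.convexHull(c);return hu.reshape(-1,2)
hu=quad("top",t,218,165,100,84);
for zb in(.008,.012,.016):
    P=np.array([onz("top",u,v,zb)[:2] for u,v in hu],np.float32);r=cv2.minAreaRect(P*1000);print("top",zb,r)
hu=quad("scene",s,226,168,100,84)
for zb in(.008,.012,.016):
    P=np.array([onz("scene",u,v,zb)[:2] for u,v in hu],np.float32);r=cv2.minAreaRect(P*1000);print("scene",zb,r)
# clip
for n,im,box in(("scene",s,(318,316,50,40)),("top",t,(380,195,50,45))):
    x,y,w,h=box
    m=cv2.inRange(im[y:y+h,x:x+w],np.array([0,0,120]),np.array([90,90,255]))
    ys,xs=np.nonzero(m);print(n,"red",len(xs),xs.mean()+x,ys.mean()+y,xs.min()+x,xs.max()+x,ys.min()+y,ys.max()+y)
tip=lambda z:(onz("scene",318+375/8,316+(450-336)/8,z),onz("top",380+(571-400)/8,195+(395-336)/8,z))
root=(onz("scene",318+168/8,316+(484-336)/8,.002),onz("top",380+(533-400)/8,195+(535-336)/8,.002))
print("tip",tip(.002),"root",root)
E
```

```text
base pts [ 0.5204 -0.0727  0.0145] [0.563  0.1548 0.015 ] [ 0.508  -0.0638  0.0134] table [ 0.4153 -0.0051  0.0001] [ 0.419   0.0806 -0.0041]
posttop depth [ 0.5542 -0.0528  0.0863] [ 0.5494 -0.0496  0.0805]
pad [0.5376 0.0365 0.1242]
top 0.008 ((537.2321166992188, 34.09217071533203), (118.95004272460938, 249.21566772460938), 11.408525466918945)
top 0.012 ((536.4049072265625, 33.93199920654297), (118.59011840820312, 248.46156311035156), 11.408536911010742)
top 0.016 ((535.5778198242188, 33.771820068359375), (118.23016357421875, 247.7074737548828), 11.408522605895996)
scene 0.008 ((497.2850646972656, 30.69837188720703), (38.557308197021484, 250.8399658203125), 7.661856651306152)
scene 0.012 ((495.405517578125, 26.882789611816406), (38.372398376464844, 249.63702392578125), 7.661867141723633)
scene 0.016 ((493.5259094238281, 23.067176818847656), (38.18747329711914, 248.43405151367188), 7.661863803863525)
scene red 105 331.54285714285714 334.42857142857144 325 338 330 339
top red 57 396.70175438596493 223.3684210526316 392 423 196 229
tip (array([ 0.5412, -0.3635,  0.002 ]), array([ 0.5394, -0.3642,  0.002 ])) root (array([ 0.4869, -0.3477,  0.002 ]), array([ 0.4866, -0.3487,  0.002 ]))
```

```bash
cat >> h.py <<'E'
def plan(p,yaw=None):
    "target TCP p, world yaw (deg) of tool y axis -> tool shift units, turn"
    s=bot.observe();R=np.array(s["tool_rot"]);d=R.T@(np.array(p)-s["eef_pos"])
    cy=np.degrees(np.arctan2(R[1,1],R[0,1]));tu=0 if yaw is None else -np.radians((yaw-cy+90)%180-90)
    print("units",np.round(d/.03,3),"turn",round(float(tu),4),"yawnow",round(cy,2),"rows",np.linalg.norm(d)/.0417)
def show():
    s=bot.observe();print({k:np.round(s[k],4).tolist() for k in("time_s","eef_pos","contact_force","moment","gripper_width","gripper_force","joint_pos")})
E
python3 - <<'E'
from h import *
np.set_printoptions(precision=4,suppress=True)
s=cv2.imread("pics/scene0.png");t=cv2.imread("pics/top0.png")
def blob(im,x,y,w,h,f):
    m=f(im[y:y+h,x:x+w].astype(int)).astype(np.uint8);c=max(cv2.findContours(m,cv2.RETR_EXTERNAL,cv2.CHAIN_APPROX_NONE)[0],key=cv2.contourArea)
    k=np.zeros_like(m);cv2.drawContours(k,[c],-1,1,-1);ys,xs=np.nonzero(k);return np.array([xs.mean()+x,ys.mean()+y]),len(xs)
blk=lambda a:(a.max(2)<60)
ps=blob(s,270,174,15,9,blk);pt=blob(t,258,184,14,14,blk);print("pad",ps,pt,two(ps[0],pt[0]))
red=lambda a:(a[...,2]>120)&(a[...,1]<90)&(a[...,0]<90)
cs=blob(s,318,316,50,40,red);ct=blob(t,380,210,35,25,red);print("tab",cs,ct,two(cs[0],ct[0]),onz("top",*ct[0],.012),onz("scene",*cs[0],.008))
print("cam",ray("scene",0,0)[0],ray("top",0,0)[0])
c,sn=np.cos(np.radians(11.4)),np.sin(np.radians(11.4))
for name,o in(("top",np.array([.5360,.0339])),):
  for yy in(-57,-70,-83):
    for z in(.02,.084):
      p=o+np.array([-sn,c])*yy/1000;q=[*p,z];print(yy,z,"scene",proj("scene",q),"top",proj("top",q))
# post rows, scene: grey profile
for v in range(206,230,3):print(v,s[v,290:310].mean(1).astype(int))
print("top")
for v in range(183,200,2):print(v,t[v,285:306].mean(1).astype(int))
E
```

```text
pad (array([273., 180.]), 1) (array([264.0847, 190.8814]), 59) (array([0.5342, 0.0393, 0.1198]), np.float64(0.009722988449882949))
tab (array([331.5673, 334.3846]), 104) (array([395.2453, 224.566 ]), 53) (array([ 0.4715, -0.343 ,  0.0067]), np.float64(0.0006702035006358135)) [ 0.471  -0.3418  0.012 ] [ 0.4706 -0.3435  0.008 ]
cam [ 0.1053 -0.7649  0.8421] [ 0.2639 -0.0188  1.3299]
-57 0.02 scene [289.7899 222.3316] top [285.9781 196.1116]
-57 0.084 scene [290.8037 203.4913] top [286.1304 191.2599]
-70 0.02 scene [293.0865 225.1356] top [290.3482 195.3432]
-70 0.084 scene [294.2315 206.2796] top [290.7154 190.4557]
-83 0.02 scene [296.4245 227.9747] top [294.715  194.5754]
-83 0.084 scene [297.704  209.1041] top [295.2967 189.6521]
206 [169 152 135 127 130 131 131 135 143 154 159 156 158 158 154 150 146 141
 141 140]
209 [131 130 131 130 128 129 158 193 199 196 196 167 131 136 144 140 134 132
 132 134]
212 [129 130 133 132 144 126  89  94 114 132 143 133 110 194 232 211 171 154
 149 149]
215 [137 140 149 152 147 131 124 122 105 103 112 109 108 195 231 231 230 231
 231 207]
218 [152 15
[... 459 characters left out ...]
6 237 237 237 238 235 221 221 202 180 190 183 196
 236 235 236]
187 [184 162 133 114 188 171 147 113 101  95  60  88 127 123 103  85  87  76
 167 236 237]
189 [ 79  86  93  89  90  86  78  75  49  53 117 199 210 208 196 225 227 227
 235 236 237]
191 [ 81  71  47  46  91 133 223 204 120 162 149 171 172 117  99 153 191 188
 185 187 188]
193 [148 152 157 163 160 187 152 115  79  61  73  96  70  72 101 131 159 158
 162 162 164]
195 [160 162 167 166 162 162 152 119 113  63  55  59  60  97 135 143 155 157
 163 159 163]
197 [164 166 165 168 165 164 166 156 125 116 132 128 135 107  91 110 122 151
 131 121 228]
199 [168 162 163 135 114 114  98  83  80  50  53  51  47  51  50  51  87  89
  68  61 132]
```

```bash
python3 - <<'E'
from h import *
print(two((277,178.3),(264.1,190.9)))
plan([.5365,.032,.165],101.4)
E
```

```text
(array([0.53848749, 0.03746874, 0.12342928]), np.float64(0.0009280815516172432))
units [-16.112 -12.986   2.204] turn -0.5917 yawnow 67.5 rows 14.971662465259943
```

```bash
python3 -m creep '[[0,-16.11,-12.99,1.0,-0.592],[0,-16.11,-12.99,1.0,-0.592],[0,-16.11,-12.99,1.0,-0.592],[0,-16.11,-12.99,1.0,-0.592],[0,-16.11,-12.99,1.0,-0.592],[0,-16.11,-12.99,1.0,-0.592],[0,-16.11,-12.99,1.0,-0.592],[0,-16.11,-12.99,1.0,-0.592],[0,-16.11,-12.99,1.0,-0.592],[0,-16.11,-12.99,1.0,-0.592],[0,-16.11,-12.99,1.0,-0.592],[0,-16.11,-12.99,1.0,-0.592],[0,-16.11,-12.99,1.0,-0.592],[0,-16.11,-12.99,1.0,-0.592],[0,-16.11,-12.99,1.0,-0.592],[0,-16.11,-12.99,1.0,-0.592],[0,-16.11,-12.99,1.0,-0.592],[0,-16.11,-12.99,1.0,-0.592],[0,-16.11,-12.99,2.2,-0.592],[0,-16.11,-12.99,2.2,-0.592]]'; python3 -c "
from h import *;show();plan([.5365,.032,.130],101.4);plan([.5384,.0221,.063],101.4)"
```

```text
time_s: 1.77
eef_pos: [0.5333, 0.0342, 0.1612]
tool_rot: [[-0.98, -0.201, -0.007], [-0.201, 0.98, -0.0], [0.007, 0.001, -1.0]]
contact_force: [-1.8, 0.3, -0.6]
gripper_width: 0.002
gripper_force: 0.0
{'time_s': 1.7667, 'eef_pos': [0.5333, 0.0342, 0.1612], 'contact_force': [-1.8488, 0.2508, -0.5908], 'moment': [0.0253, 0.099, 0.0239], 'gripper_width': 0.0018, 'gripper_force': 0.0, 'joint_pos': [-0.3028, 0.3361, 0.1855, 1.901, -0.0774, 0.9179, 1.6932]}
units [-0.096 -0.094  1.038] turn 0.0033 yawnow 101.59 rows 0.7533809890947031
units [-0.107 -0.432  3.271] turn 0.0033 yawnow 101.59 rows 2.3752751881347995
```

```bash
python3 -m creep '[[0,-0.1,0,0.3,0],[0,-0.1,0,0.6,0],[0,-0.1,0,0.9,0],[0,-0.1,-0.05,1.1,0],[0,-0.1,-0.1,1.3,0],[0,-0.1,-0.15,1.5,0],[0,-0.1,-0.2,1.7,0],[0,-0.1,-0.24,1.9,0],[0,-0.1,-0.28,2.1,0],[0,-0.1,-0.31,2.3,0],[0,-0.1,-0.34,2.5,0],[0,-0.1,-0.37,2.7,0],[0,-0.1,-0.4,2.9,0],[0,-0.1,-0.42,3.0,0],[0,-0.1,-0.43,3.1,0]]'; python3 -c "
from h import *;show()
p,d=bot.camera('scene');cv2.imwrite('pics/s1.png',p)"
```

```text
time_s: 3.02
eef_pos: [0.543, 0.0196, 0.0727]
tool_rot: [[-0.98, -0.197, 0.002], [-0.197, 0.98, -0.0], [-0.002, -0.001, -1.0]]
contact_force: [2.0, -3.5, 5.2]
gripper_width: -0.003
gripper_force: 2.1
{'time_s': 3.0167, 'eef_pos': [0.543, 0.0196, 0.0727], 'contact_force': [1.9648, -3.5233, 5.2045], 'moment': [-0.4431, -0.2482, 0.0096], 'gripper_width': -0.003, 'gripper_force': 2.1262, 'joint_pos': [-0.2558, 0.4678, 0.168, 1.9572, -0.1132, 0.7236, 1.7485]}
```

```bash
python3 -m creep '[[0,0,0,0.1,0],[0,0,0,0.1,0],[0,0,0,0.2,0],[0,0,0,0.2,0]]'; python3 -m creep '[[0,0,0,0.1,0],[0,0,0,0.1,0]]'
```

```text
time_s: 3.4
eef_pos: [0.542, 0.0204, 0.066]
tool_rot: [[-0.98, -0.198, -0.0], [-0.198, 0.98, 0.0], [0.0, 0.0, -1.0]]
contact_force: [1.4, 0.3, 1.7]
gripper_width: -0.002
gripper_force: 0.6
time_s: 3.57
eef_pos: [0.5421, 0.0203, 0.064]
tool_rot: [[-0.98, -0.198, -0.0], [-0.198, 0.98, 0.0], [-0.0, 0.0, -1.0]]
contact_force: [-2.7, -2.5, 13.0]
gripper_width: -0.002
gripper_force: 6.4
```

```bash
python3 -m creep '[[0,0,0,0.03,0],[0,0,0,0.06,0],[0,0,0,0.06,0]]'; python3 -m creep '[[0,0,0,-0.5,0],[0,0,0,-1.5,0],[0,0,0,-2.5,0],[0,0,0,-3.5,0],[0,0,0,-3.5,0]]'; python3 - <<'E'
from h import *
show();plan([.4705,-.3430,.06],73.7);s,_=bot.camera("scene");t,_=bot.camera("top")
cv2.imwrite("pics/s2.png",s);cv2.imwrite("pics/t2.png",t)
f=lambda im,x,y,w,h,k:cv2.resize(im[y:y+h,x:x+w],None,fx=k,fy=k,interpolation=cv2.INTER_NEAREST)
cv2.imwrite("pics/crop2.png",np.hstack([f(s,226,168,100,84,4),f(t,218,165,100,84,4)]))
E
```

```text
time_s: 3.82
eef_pos: [0.5421, 0.0204, 0.0638]
tool_rot: [[-0.98, -0.198, 0.0], [-0.198, 0.98, 0.001], [-0.001, 0.001, -1.0]]
contact_force: [-8.7, -2.8, 31.3]
gripper_width: 0.002
gripper_force: 15.7
time_s: 4.23
eef_pos: [0.5444, 0.0212, 0.1714]
tool_rot: [[-0.98, -0.198, 0.007], [-0.198, 0.98, 0.002], [-0.007, 0.0, -1.0]]
contact_force: [2.2, 0.7, -0.2]
gripper_width: -0.003
gripper_force: 0.0
{'time_s': 4.2333, 'eef_pos': [0.5444, 0.0212, 0.1714], 'contact_force': [2.1711, 0.6567, -0.225], 'moment': [0.0173, -0.0642, 0.0791], 'gripper_width': -0.003, 'gripper_force': 0.0, 'joint_pos': [-0.2813, 0.3332, 0.1931, 1.8776, -0.0798, 0.9312, 1.7191]}
units [  4.847 -11.411   3.673] turn 0.4841 yawnow 101.44 rows 9.30285336251392
```

View pics/crop2.png

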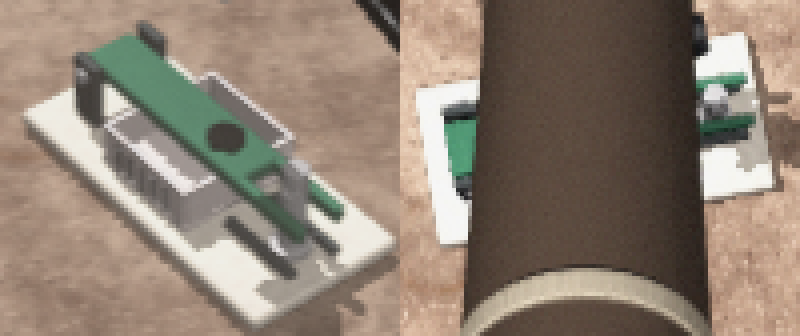

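The arm lies flat and closed round the post: pad at crop pixel (225,137), post at (294,190) in the fork. Now to the clip.

```bash
python3 -m creep '[[0.6,4.85,-11.41,0,0.484],[0.6,4.85,-11.41,0,0.484],[0.6,4.85,-11.41,0,0.484],[0.6,4.85,-11.41,0,0.484],[0.6,4.85,-11.41,0,0.484],[0.6,4.85,-11.41,0,0.484],[0.6,4.85,-11.41,0,0.484],[0.6,4.85,-11.41,1,0.484],[0.6,4.85,-11.41,2,0.484],[0.6,4.85,-11.41,3,0.484],[0.6,4.85,-11.41,3.6,0.484],[0.6,4.85,-11.41,3.6,0.484],[0.6,4.85,-11.41,3.6,0.484],[0.6,4.85,-11.41,3.6,0.484]]'; python3 - <<'E'
from h import *
show();plan([.4705,-.3430,.003],73.7);s,_=bot.camera("scene");t,_=bot.camera("top")
cv2.imwrite("pics/s3.png",s)
f=lambda im,x,y,w,h,k:cv2.resize(im[y:y+h,x:x+w],None,fx=k,fy=k,interpolation=cv2.INTER_NEAREST)
cv2.imwrite("pics/crop3.png",np.hstack([f(s,300,280,80,70,5),f(t,370,185,60,70,5)]))
E
```

```text
time_s: 5.5
eef_pos: [0.4676, -0.3434, 0.0589]
tool_rot: [[-0.96, 0.28, -0.0], [0.28, 0.96, 0.0], [0.0, 0.0, -1.0]]
contact_force: [0.8, -0.8, 0.6]
gripper_width: 0.6
gripper_force: 0.0
{'time_s': 5.5, 'eef_pos': [0.4676, -0.3434, 0.0589], 'contact_force': [0.8393, -0.8195, 0.5995], 'moment': [0.012, -0.0142, 0.0137], 'gripper_width': 0.5999, 'gripper_force': 0.0, 'joint_pos': [0.2878, 0.5567, 0.3545, 1.8822, -0.2727, 0.7502, 2.081]}
units [-0.089  0.039  1.862] turn 0.0005 yawnow 73.73 rows 1.3413944327152376
```

View pics/crop3.png

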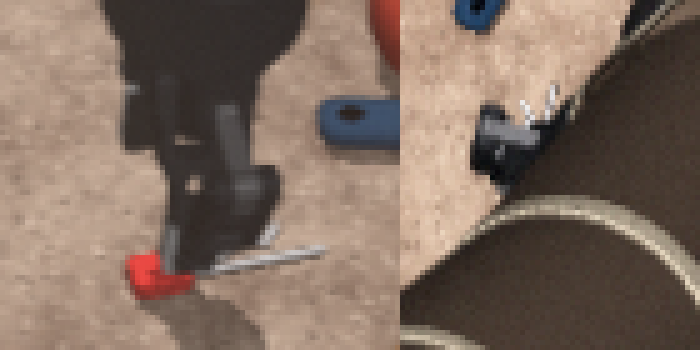

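The gripper is above the red tab, with the tab at crop (160,278) and the leg to the right, clear of the fingers. Next I'll descend and close.

```bash
python3 -m creep '[[0.6,-0.09,0.04,0.6,0],[0.6,-0.09,0.04,1.2,0],[0.6,-0.09,0.04,1.6,0],[0.6,-0.09,0.04,1.83,0],[0.6,-0.09,0.04,1.83,0],[0.35,-0.09,0.04,1.83,0],[0.1,-0.09,0.04,1.83,0],[0.1,-0.09,0.04,1.83,0],[0.0,-0.09,0.04,1.83,0],[0.0,-0.09,0.04,1.83,0],[0.0,-0.09,0.04,1.83,0]]'
```

```text
time_s: 6.52
eef_pos: [0.4707, -0.344, 0.0048]
tool_rot: [[-0.96, 0.281, 0.002], [0.281, 0.96, -0.001], [-0.002, -0.0, -1.0]]
contact_force: [-1.0, 0.8, 5.7]
gripper_width: 0.164
gripper_force: 59.0
```

```bash
python3 -m creep '[[0,0,0,-0.5,0],[0,0,0,-1.5,0],[0,0,0,-2.5,0],[0,0,0,-3.2,0],[0,0,0,-3.2,0],[0,0,0,-3.2,0]]'; python3 - <<'E'
from h import *
show();plan([.4444,-.0683,.1008],101.4)
E
```

```text
time_s: 7.02
eef_pos: [0.471, -0.344, 0.1011]
tool_rot: [[-0.96, 0.281, 0.003], [0.281, 0.96, -0.001], [-0.003, -0.0, -1.0]]
contact_force: [-0.5, 0.2, -1.4]
gripper_width: 0.166
gripper_force: 58.8
{'time_s': 7.0167, 'eef_pos': [0.471, -0.344, 0.1011], 'contact_force': [-0.4911, 0.2372, -1.4368], 'moment': [0.0549, 0.0255, 0.0023], 'gripper_width': 0.1661, 'gripper_force': 58.751, 'joint_pos': [0.264, 0.5006, 0.3821, 1.8524, -0.2455, 0.8313, 2.0557]}
units [ 3.432e+00  8.572e+00 -4.000e-03] turn -0.4837 yawnow 73.69 rows 6.642911643137102
```

```bash
python3 -m creep '[[0,1.0,1,0,-0.1],[0,1.5,2,0,-0.2],[0,2,3,0,-0.3],[0,2.5,4,0,-0.4],[0,3,5,0,-0.484],[0,3.2,6,0,-0.484],[0,3.4,7,0,-0.484],[0,3.43,8,0,-0.484],[0,3.43,8.57,0,-0.484],[0,3.43,8.57,0,-0.484],[0,3.43,8.57,0,-0.484],[0,3.43,8.57,0,-0.484],[0,3.43,8.57,0,-0.484]]'; python3 - <<'E'
from h import *
show();s,_=bot.camera("scene");t,_=bot.camera("top")
cv2.imwrite("pics/s4.png",s);cv2.imwrite("pics/t4.png",t)
f=lambda im,x,y,w,h,k:cv2.resize(im[y:y+h,x:x+w],None,fx=k,fy=k,interpolation=cv2.INTER_NEAREST)
cv2.imwrite("pics/crop4.png",np.hstack([f(s,240,175,70,80,6),f(t,255,175,60,80,6)]))
E
```

```text
time_s: 8.1
eef_pos: [0.4429, -0.069, 0.0991]
tool_rot: [[-0.981, -0.196, -0.001], [-0.196, 0.981, -0.0], [0.001, -0.0, -1.0]]
contact_force: [-0.1, 0.1, 0.6]
gripper_width: 0.164
gripper_force: 58.8
{'time_s': 8.1, 'eef_pos': [0.4429, -0.069, 0.0991], 'contact_force': [-0.0627, 0.081, 0.5552], 'moment': [-0.0533, 0.0133, 0.0072], 'gripper_width': 0.1638, 'gripper_force': 58.8257, 'joint_pos': [-0.1338, 0.2928, 0.2128, 2.1585, -0.0941, 0.6998, 1.9106]}
```

View pics/crop4.png

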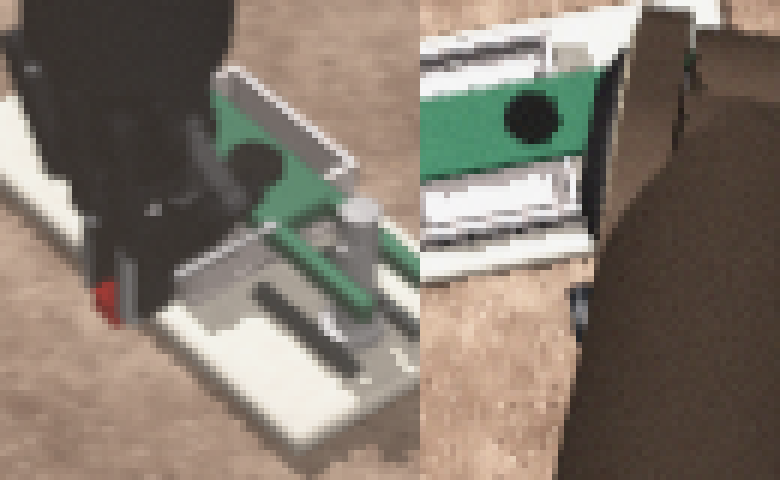

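The scene crop shows the clip leg running to its tip near crop (274,226) and the post top at about (362,212). I'll measure these precisely.

```bash
python3 - <<'E'
from h import *
np.set_printoptions(precision=2,suppress=True,linewidth=200)
s=cv2.imread("pics/s4.png");o=cv2.imread("pics/s2.png")
b=bot.observe();R=np.array(b["tool_rot"]);T=b["eef_pos"]
for L in(.043,.073):print("pred",L,proj("scene",T-R[:,0]*L-[0,0,.0028]))
for v in range(206,224):print(v,s[v,266:290].mean(1).astype(int),"|",s[v,292:306].mean(1).astype(int))
E
```

```text
pred 0.043 [275.74 216.96]
pred 0.073 [285.62 211.72]
206 [ 57  54  55  53  58  63  67  65  63  69  80  80  82  84  74  60  60  66  80 105 116 114 116 116] | [116 116 116 115 124 140 150 163 169 167 166 165 161 157]
207 [ 55  54  58  60  63  76  77  65  56  56  68  82  88  92  82  64  57  63 100 116 116 115 116 115] | [116 115 108 112 115 123 144 170 180 173 167 165 162 156]
208 [ 66  54  70  77  81  77  60  55  58  58  61  79  91  85  81  69  57  76 103 117 117 117 117 117] | [109  99  97 111 125 152 190 204 203 198 180 166 169 162]
209 [108  53  52  56  62  57  53  55  57  61  62  67  75  78  73  62  72 105 118 117 117 117 117 116] | [ 90  81  71  81 150 199 209 207 205 204 203 177 151 147]
210 [102  55  52  51  52  53  53  56  56  57  58  62  69  67  58  64  99 117 117 118 117 118 112 102] | [ 76  74  71  66 139 198 216 214 208 205 202 173 148 144]
211 [ 54  55  53  54  52  53  52  56  55  57  55  56  55  62  64  62  85 109 132 134 120 105  92  80] | [ 82  91  97  83  82 159 205 211 208 202 176 192 203 170]
212 [ 56  54  53  53  53  53  54  51  53  53  54  57  59  94  98  75  77 1
[... 1169 characters left out ...]
120 123 109  98 104 111 113 119 120 154 193 158  86]
220 [ 55  53  66 161 184 151 125 123 135 134 135 133 134 155 155 138 144 157 161 160 159 161 164 142] | [ 75  96 118 124 113 107 110 115 119 119 153 221 226 174]
221 [ 55  56  68 113 119 115 124 130 134 134 134 135 135 141 147 155 157 151 151 154 160 159 159 162] | [ 69  74  92 116 124 116 106 110 118 120 151 219 238 239]
222 [ 57  57  62  92 109 119 125 128 134 135 136 141 147 155 160 160 131  89  96 135 159 161 161 160] | [ 97  75  71  88 112 122 118 109 112 118 140 209 236 239]
223 [ 57  57  63  91 105 120 128 131 140 145 147 149 157 161 160 145 105  75  74  94 137 160 161 162] | [148 109  75  70  84 108 123 123 113 111 109 139 210 236]
```

```bash
python3 - <<'E'
from h import *
np.set_printoptions(precision=4,suppress=True,linewidth=200)
t2=cv2.imread("pics/t2.png");s=cv2.imread("pics/s4.png")
a=np.radians(11.4);X=np.array([np.cos(a),np.sin(a)]);Y=np.array([-X[1],X[0]]);O=np.array([.5360,.0339])
for p in((299.5,209.6),(299.2,209.6),(299.5,210.1)):
    w=onz("scene",*p,.084)[:2];print("post scene",w,"press",(w-O)@X,(w-O)@Y)
for v in range(183,196):print(v,t2[v,288:306].mean(1).astype(int))
# arm angle check: green arm pad in scene, z 64mm
m=(s.max(2)<60).astype(np.uint8);m[:, :277]=0;m[:,290:]=0;m[:196]=0;m[210:]=0
o=cv2.imread("pics/s2.png");m=np.zeros(o.shape[:2],np.uint8);m[196:210,274:292]=(o.max(2)<70)[196:210,274:292]
ys,xs=np.nonzero(m);w=onz("scene",xs.mean(),ys.mean(),.0635)[:2];print("pad",len(xs),xs.mean(),ys.mean(),w,(w-O)@X,(w-O)@Y)
t=cv2.imread("pics/t4.png");m=np.zeros(t.shape[:2],np.uint8);m[186:202,264:284]=(t.max(2)<70)[186:202,264:284]
c=max(cv2.findContours(m,0,1)[0],key=cv2.contourArea);M=cv2.moments(c);u,v=M["m10"]/M["m00"],M["m01"]/M["m00"];w=onz("top",u,v,.0635)[:2];print("pad top",u,v,w,(w-O)@X,(w-O)@Y)
E
```

```text
post scene [ 0.5554 -0.051 ] press 0.002283865406093373 -0.08702174033760574
post scene [ 0.5548 -0.0506] press 0.0017063046783814524 -0.08657753222316004
post scene [ 0.5545 -0.0525] press 0.0010992135829348112 -0.08838932119898715
183 [ 41  41  40  78 244 246 244 244 243 216 190 200 183 172 165 153 205 241]
184 [ 44  39  40  56 194 201 182 168 160 134 124 131 122 114 114 117 150 243]
185 [ 47  40  39  48 116 126 118 114 128 131 108 109  98 101  89  81 121 243]
186 [ 43  39  39  42  93 108 134 214 212 207 167  62  56  67  72 135 235 242]
187 [ 43  42  40  37  60  67 174 226 224 221 212 119  56  55  63 169 201 203]
188 [ 42  43  40  38  55  91 217 225 223 222 221 202  81 122 155 168 170 178]
189 [ 42  42  39  33  47 100 231 228 225 223 165 169 161 169 173 171 173 178]
190 [ 38  38  40  42  84  88 143 168 170 169 147 152 178 176 175 173 174 182]
191 [ 42  42  40  40  82 113 105  95 120 121  92 100 166 179 177 175 174 180]
192 [ 42  43  39  45 129 156  73  59 104 103 101  92 152 174 175 175 176 177]
193 [ 42  36  41  50 133 172  87  61  84  77  85 112 146 136 119 127 109 114]
194 [ 44  39  39  38  81 169  88  75  53  53  65  91  81  75  72  78  71  75]
195 [ 46  40  38  39  55 122  68  67  59  62  61  68  63  67  66  69  66  62]
pad 47 282.2340425531915 201.87234042553192 [0.5427 0.0131] 0.0024498835911504193 -0.021670503845868917
pad top 273.1501831501831 194.37728937728937 [0.5421 0.0145] 0.0021612236297117488 -0.020198627201924828
```

```bash
cat >> h.py <<'E'
a=np.radians(11.4);X=np.array([np.cos(a),np.sin(a)]);Y=np.array([-X[1],X[0]]);O=np.array([.5360,.0339])
def pp(): # TCP in press axes (mm, about O), forces in press axes
    s=bot.observe();w=np.array(s["eef_pos"])[:2]-O;F=np.array(s["contact_force"]);M=np.array(s["moment"])
    print("t",round(s["time_s"],2),"TCP mm",np.round([w@X*1e3,w@Y*1e3,s["eef_pos"][2]*1e3],2),"F",np.round([F[:2]@X,F[:2]@Y,F[2]],2),"M",np.round(M,3),"w",round(s["gripper_width"],3))
E
python3 -c "
from h import *;pp();plan([*(O-.090*X-.087*Y),.0708],101.4)"
```

```text
t 8.2 TCP mm [-111.35  -82.54   99.35] F [ 0.05 -0.71  0.57] M [0.018 0.008 0.016] w 0.166
units [-0.713 -0.147  0.951] turn -0.0018 yawnow 101.3 rows 0.8615777600079164
```

```bash
python3 -m creep '[[0,-0.2,-0.15,0.4,-0.002],[0,-0.4,-0.15,0.8,-0.002],[0,-0.6,-0.15,0.95,-0.002],[0,-0.71,-0.15,0.95,-0.002],[0,-0.71,-0.15,0.95,-0.002],[0,-0.71,-0.15,0.95,-0.002]]'; python3 - <<'E'
from h import *
pp();s,_=bot.camera("scene");cv2.imwrite("pics/s5.png",s)
b=bot.observe();R=np.array(b["tool_rot"]);T=b["eef_pos"]
for L in(.043,.073):print("pred",L,proj("scene",T-R[:,0]*L-[0,0,.0028]))
cv2.imwrite("pics/crop5.png",cv2.resize(s[185:245,250:320],None,fx=10,fy=10,interpolation=cv2.INTER_NEAREST))
E
```

```text
time_s: 8.7
eef_pos: [0.4655, -0.0683, 0.0714]
tool_rot: [[-0.98, -0.2, 0.0], [-0.2, 0.98, -0.0], [-0.0, -0.0, -1.0]]
contact_force: [0.1, 0.2, -0.1]
gripper_width: 0.157
gripper_force: 58.8
t 8.7 TCP mm [-89.35 -86.27  71.39] F [ 0.14  0.18 -0.08] M [-0.015  0.011  0.024] w 0.157
pred 0.043 [283.56807234 222.44548527]
pred 0.073 [293.08661596 217.22092825]
```

View pics/crop5.png

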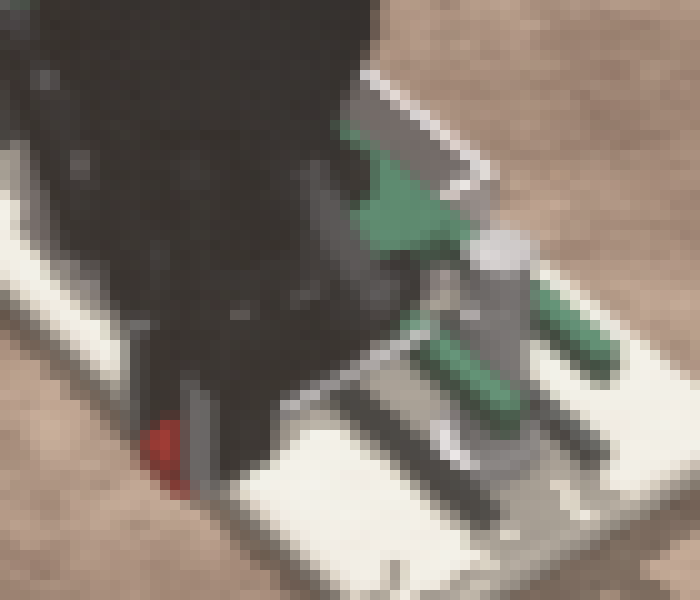

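The tip is at about (292.6,218), pointing at the post whose hole should be near (299.2,214.3). I'll feel forward gently.

```bash
python3 -m creep '[[0,-0.05,-0.02,0.02,0],[0,-0.1,-0.02,0.02,0],[0,-0.15,-0.02,0.02,0],[0,-0.15,-0.02,0.02,0]]' >/dev/null; python3 -c "from h import *;pp()"; python3 -m creep '[[0,-0.03,0,0,0],[0,-0.06,0,0,0],[0,-0.09,0,0,0]]'>/dev/null;python3 -c "from h import *;pp()"
```

```text
t 9.08 TCP mm [-84.46 -86.61  70.71] F [-0.25 -0.45 -0.43] M [0.054 0.001 0.031] w 0.159
t 9.33 TCP mm [-82.13 -86.62  70.52] F [ 0.09  0.25 -0.7 ] M [-0.023  0.042  0.004] w 0.165
```

```bash
python3 -m creep '[[0,-0.02,0,0,0],[0,-0.04,0,0,0]]'>/dev/null;python3 -c "from h import *;pp()"
```

```text
t 9.5 TCP mm [-80.93 -86.65  70.47] F [ 0.61 -0.82 -0.3 ] M [ 0.026 -0.015  0.008] w 0.162
```

```bash
python3 -m creep '[[0,-0.02,0,0,0],[0,-0.04,0,0,0]]'>/dev/null;python3 -c "from h import *;pp()"; python3 -m creep '[[0,-0.01,0,0,0],[0,-0.03,0,0,0]]'>/dev/null;python3 -c "from h import *;pp()"
```

```text
t 9.67 TCP mm [-79.78 -86.63  70.46] F [-0.42 -0.73  0.64] M [ 0.027 -0.025 -0.017] w 0.166
t 9.83 TCP mm [-78.92 -86.6   70.45] F [ 0.81  0.81 -0.77] M [-0.025 -0.007 -0.031] w 0.163
```

```bash
for i in 1 2 3; do python3 -m creep '[[0,-0.015,0,0,0],[0,-0.03,0,0,0]]'>/dev/null;python3 -c "from h import *;pp()"; done
```

```text
t 10.0 TCP mm [-77.96 -86.63  70.48] F [ 0.04 -0.33 -0.79] M [-0.039  0.012  0.027] w 0.162
t 10.17 TCP mm [-77.05 -86.63  70.47] F [-0.15  0.24 -0.25] M [-0.015  0.023  0.031] w 0.165
t 10.33 TCP mm [-76.17 -86.62  70.48] F [0.07 0.09 0.12] M [-0.028  0.017 -0.01 ] w 0.158
```

```bash
for i in 1 2 3 4; do python3 -m creep '[[0,-0.02,0,0,0],[0,-0.04,0,0,0]]'>/dev/null;python3 -c "from h import *;pp()"; done
```

```text
t 10.5 TCP mm [-74.98 -86.65  70.48] F [-0.02 -0.33 -0.34] M [-0.059 -0.01   0.003] w 0.158
t 10.67 TCP mm [-73.74 -86.63  70.48] F [-1.18  1.21 -0.68] M [ 0.032  0.073 -0.029] w 0.162
t 10.83 TCP mm [-72.52 -86.6   70.49] F [ 0.13  0.28 -0.75] M [ 0.028  0.005 -0.053] w 0.164
t 11.0 TCP mm [-71.33 -86.63  70.49] F [-0.65 -1.06 -1.46] M [-0.056  0.043 -0.   ] w 0.163
```

```bash
python3 - <<'E'
from h import *
s,_=bot.camera("scene");cv2.imwrite("pics/s6.png",s)
cv2.imwrite("pics/crop6.png",cv2.resize(s[185:245,250:320],None,fx=10,fy=10,interpolation=cv2.INTER_NEAREST))
E
```

```text
(no output)
```

View pics/crop6.png

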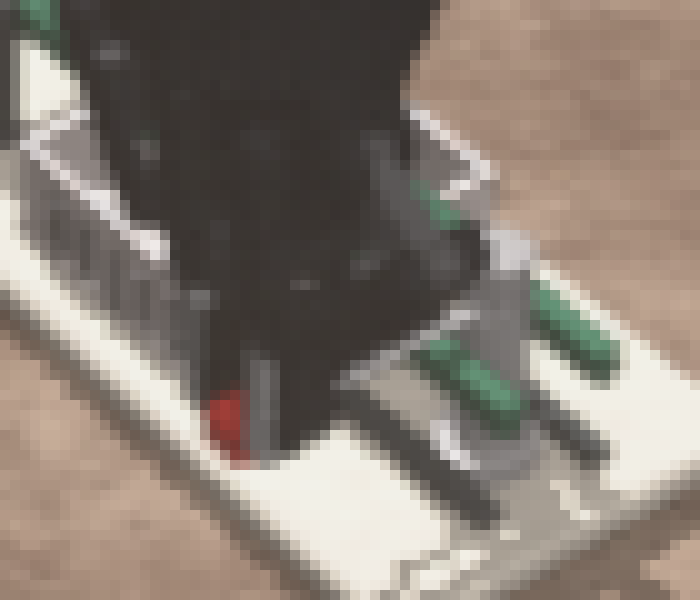

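The leg lines up with the post and the tip is about 9 mm past the mouth level with no force, so it is in the hole. I'll continue to where the bow should make contact.

```bash
for i in 1 2 3 4 5; do python3 -m creep '[[0,-0.03,0,0,0],[0,-0.06,0,0,0],[0,-0.09,0,0,0],[0,-0.1,0,0,0]]'>/dev/null;python3 -c "from h import *;pp()"; done
```

```text
t 11.38 TCP mm [-68.21 -86.58  70.5 ] F [-0.29  0.33  0.45] M [ 0.009  0.018 -0.028] w 0.162
t 11.72 TCP mm [-65.27 -86.58  70.47] F [ 0.13  0.28 -0.56] M [-0.035 -0.004 -0.   ] w 0.163
t 12.05 TCP mm [-62.18 -86.58  70.5 ] F [ 0.06 -0.2  -1.3 ] M [ 0.013 -0.027 -0.011] w 0.162
t 12.38 TCP mm [-59.24 -86.57  70.47] F [-0.72 -0.62 -0.37] M [-0.039  0.023  0.001] w 0.162
t 12.72 TCP mm [-56.23 -86.6   70.5 ] F [ 0.2  -0.39 -0.81] M [-0.038 -0.015  0.002] w 0.165
```

```bash
for i in 1 2 3 4 5 6; do python3 -m creep '[[0,-0.02,0,0,0],[0,-0.04,0,0,0],[0,-0.04,0,0,0]]'>/dev/null;python3 -c "from h import *;pp()"; done
```

```text
t 12.97 TCP mm [-55.06 -86.52  70.49] F [ 0.53 -0.08 -0.78] M [ 0.011 -0.022 -0.016] w 0.157
t 13.22 TCP mm [-53.94 -86.57  70.46] F [-0.32  0.41 -0.09] M [-0.082  0.018  0.007] w 0.165
t 13.47 TCP mm [-53.18 -86.38  70.32] F [-0.81  0.73 -0.4 ] M [0.092 0.318 0.027] w 0.163
t 13.72 TCP mm [-52.08 -86.25  70.24] F [-2.82  2.53 -0.66] M [0.263 0.613 0.11 ] w 0.162
t 13.97 TCP mm [-50.73 -86.12  70.27] F [-2.49  3.26 -1.22] M [0.445 0.827 0.12 ] w 0.161
t 14.22 TCP mm [-49.28 -85.95  70.32] F [-2.77  4.04 -1.67] M [0.74  0.741 0.239] w 0.162
```

```bash
for i in 1 2 3 4; do python3 -m creep '[[0,-0.02,0,0,0],[0,-0.04,0,0,0],[0,-0.04,0,0,0]]'>/dev/null;python3 -c "from h import *;pp()"; done
```

```text
t 14.47 TCP mm [-47.29 -85.78  70.59] F [-2.13  5.26 -1.62] M [0.887 0.724 0.284] w 0.164
t 14.72 TCP mm [-45.58 -85.72  70.74] F [-0.32  4.88 -0.21] M [1.015 0.365 0.233] w 0.163
t 14.97 TCP mm [-44.5  -85.71  70.72] F [-0.55  4.97 -1.41] M [1.05  0.314 0.328] w 0.161
t 15.22 TCP mm [-42.68 -85.98  70.9 ] F [ 2.2   4.18 -2.11] M [ 1.142 -0.221  0.203] w 0.163
```

```bash
for i in 1 2 3; do python3 -m creep '[[0,-0.015,0,0,0],[0,-0.03,0,0,0],[0,-0.03,0,0,0]]'>/dev/null;python3 -c "from h import *;pp()"; done
```

```text
t 15.47 TCP mm [-42.31 -86.21  70.85] F [2.62 4.54 0.03] M [ 1.15  -0.207  0.196] w 0.165
t 15.72 TCP mm [-42.11 -86.34  70.67] F [0.71 5.58 0.17] M [1.203 0.054 0.283] w 0.161
t 15.97 TCP mm [-41.54 -86.38  70.51] F [ 0.09  5.33 -0.28] M [1.078 0.177 0.284] w 0.159
```

```bash
for i in 1 2; do python3 -m creep '[[0,-0.015,0,0,0],[0,-0.03,0,0,0],[0,-0.03,0,0,0]]'>/dev/null;python3 -c "from h import *;pp()"; done; python3 - <<'E'
from h import *
s,_=bot.camera("scene");t,_=bot.camera("top");cv2.imwrite("pics/s7.png",s)
cv2.imwrite("pics/crop7.png",np.hstack([cv2.resize(s[185:245,260:320],None,fx=8,fy=8,interpolation=cv2.INTER_NEAREST),cv2.resize(t[170:230,280:320],None,fx=8,fy=8,interpolation=cv2.INTER_NEAREST)]))
E
```

```text
t 16.22 TCP mm [-40.52 -86.71  70.53] F [ 0.17  5.06 -0.66] M [0.924 0.045 0.262] w 0.16
t 16.47 TCP mm [-39.53 -86.83  70.6 ] F [ 1.5   3.34 -0.5 ] M [ 0.81  -0.08   0.185] w 0.16
```

View pics/crop7.png

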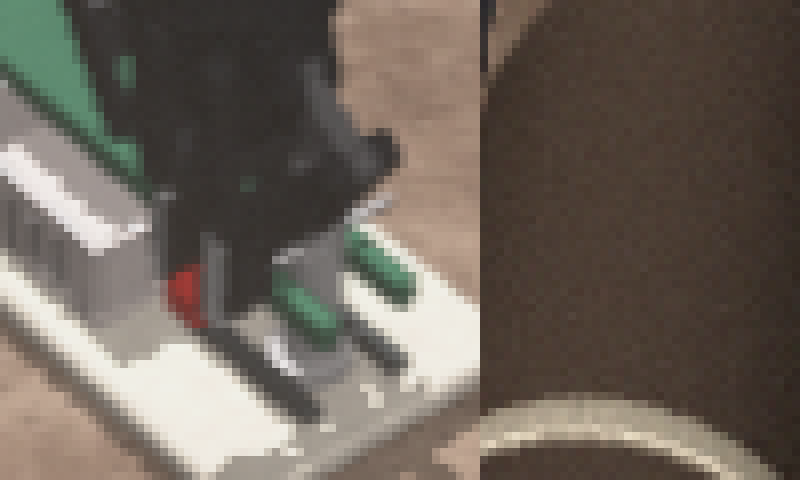

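The leg now shows past the post (crop (345–390, 200–225)), so it went through. I'll push on gently until the resistance rises.

```bash
for i in 1 2 3; do python3 -m creep '[[0,-0.015,0,0,0],[0,-0.03,0,0,0],[0,-0.03,0,0,0]]'>/dev/null;python3 -c "from h import *;pp()"; done
```

```text
t 16.82 TCP mm [-38.88 -86.87  70.55] F [ 0.41  3.1  -1.26] M [ 0.582 -0.027  0.099] w 0.161
t 17.07 TCP mm [-38.08 -86.95  70.51] F [ 0.63  1.03 -0.24] M [ 0.324 -0.04   0.064] w 0.164
t 17.32 TCP mm [-37.34 -86.87  70.47] F [ 0.49  0.26 -0.34] M [ 0.093  0.118 -0.024] w 0.161
```

```bash
for i in 1 2; do python3 -m creep '[[0,-0.01,0,0,0],[0,-0.025,0,0,0],[0,-0.025,0,0,0]]'>/dev/null;python3 -c "from h import *;pp()"; done
```

```text
t 17.57 TCP mm [-36.79 -86.61  70.38] F [-1.91  1.26  0.04] M [0.018 0.266 0.046] w 0.162
t 17.82 TCP mm [-36.29 -86.43  70.27] F [-2.84  0.48 -1.  ] M [0.17  0.699 0.094] w 0.163
```

Resistance rises past −37, so the clip is seated. I'll ease back 1 mm, release and lift.

```bash
python3 -m creep '[[0,0.03,0,0,0],[0,0.03,0,0,0],[0,0.03,0,0,0]]'>/dev/null;python3 -c "from h import *;pp()"; python3 -m creep '[[0.1,0,0,0,0],[0.2,0,0,0,0],[0.3,0,0,0,0],[0.4,0,0,0,0],[0.45,0,0,0,0],[0.45,0,0,0,0],[0.45,0,0,-0.1,0],[0.45,0,0,-0.3,0],[0.45,0,0,-0.6,0],[0.45,0,0,-1,0],[0.45,0,0,-2,0],[0.45,0,0,-3,0],[0.45,0,0,-4,0],[0.45,5,0,-4,0],[0.45,5,0,-4,0],[0.45,5,0,-4,0],[0.45,5,0,-4,0],[0.45,5,0,-4,0],[0.45,5,0,-4,0],[0.45,5,0,-4,0]]'; python3 - <<'E'
from h import *
s,_=bot.camera("scene");t,_=bot.camera("top");cv2.imwrite("pics/s8.png",s);cv2.imwrite("pics/t8.png",t)
cv2.imwrite("pics/crop8.png",np.hstack([cv2.resize(s[180:240,260:320],None,fx=7,fy=7,interpolation=cv2.INTER_NEAREST),cv2.resize(t[170:230,265:318],None,fx=7,fy=7,interpolation=cv2.INTER_NEAREST)]))
E
```

```text
t 18.07 TCP mm [-36.5  -86.46  70.52] F [-1.61  1.52 -1.4 ] M [0.178 0.464 0.059] w 0.165
time_s: 19.73
eef_pos: [0.3714, -0.0881, 0.1915]
tool_rot: [[-0.98, -0.2, 0.003], [-0.2, 0.98, 0.0], [-0.003, -0.0, -1.0]]
contact_force: [-0.4, 0.6, -0.2]
gripper_width: 0.448
gripper_force: 0.0
```

View pics/crop8.png

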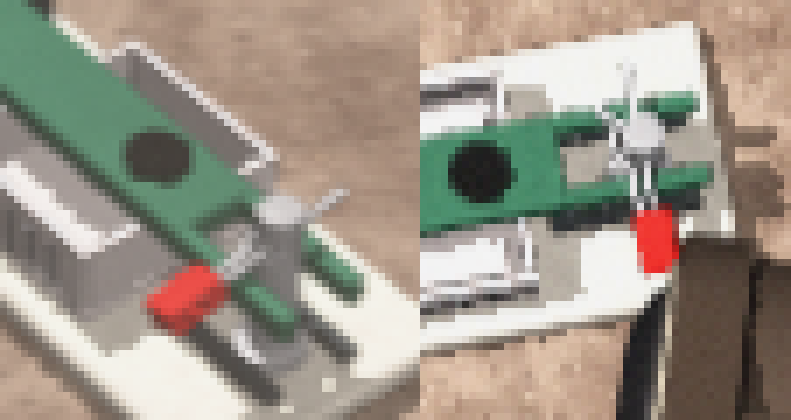

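Final view: the tab is at scene crop (188,295), the leg comes out beyond the post at (345,190), and the bow curls round the post on its hinge side at top crop (612,140). A quick check of the seating distance before handing in.

```bash
python3 - <<'E'
from h import *
s=cv2.imread("pics/s8.png");t=cv2.imread("pics/t8.png")
def red(im,x,y,w,h):
    a=im[y:y+h,x:x+w].astype(int);ys,xs=np.nonzero((a[...,2]>110)&(a[...,1]<90)&(a[...,0]<90));return xs.mean()+x,ys.mean()+y
r1,r2=red(s,278,212,20,20),red(t,292,195,20,20)
w,e=two(r1,r2);wt=onz("top",*r2,.077);q=(wt[:2]-O)
print(w,e,"top@77mm",wt,"press",q@X*1e3,q@Y*1e3)
# post top centre, top view
c=(265+642/7-.5,170+133/7-.5);p=onz("top",*c,.084)[:2];print("post",c,(p-O)@X*1e3,(p-O)@Y*1e3,"dist",(p-wt[:2])@X*1e3)
E
```

```text
[ 0.5168834  -0.05724012  0.06300578] 0.00016244499424898274 top@77mm [ 0.51416627 -0.05684253  0.077     ] press -39.33890447783799 -84.63669111538333
post (356.2142857142857, 188.5) -26.86762314938803 -251.16624817635324 dist 12.471281328449956
```

```bash
python3 -c "
from h import *
p=onz('top',296.2,188.5,.084)[:2];print((p-O)@X*1e3,(p-O)@Y*1e3)
print(bot.sign_off())"
```

```text
2.7983266117113463 -86.08391420388259
the job is handed in; nothing more can be done
None
```

The green arm is fully closed and the R-clip is locked through the post with its bow sprung over. I let go of the clip and handed the job in at about 20 s of the 64 s allowed; no verdict has come back, so the seating rests on the final views and the force drop.

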